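# Make up two candle gift chests from the stock drawer

### The job

Make up today's two candle gift chests: pull the upper stock drawer right out to its stop, then put every green tin into the green chest and every pink tin into the pink chest, leaving the brown carton in the drawer. Press both lids down until their catches hold them shut, and push the drawer fully home again. Do not knock the other goods on the counter and the drawer unit out of their places.

Things in the scene. Friction and masses are not known exactly. Their poses are not given: they have to be found in the camera images.
- sage_tin1: green candle tin with a screwed-on lid, an upright cylinder 58 mm in diameter and 50 mm high, about 0.16 kg; origin at the centre of its underside, z up its axis; starts standing in the stock drawer; None if not there today
- sage_tin2: green candle tin with a screwed-on lid, an upright cylinder 58 mm in diameter and 50 mm high, about 0.16 kg; origin at the centre of its underside, z up its axis; starts standing in the stock drawer; None if not there today
- rose_tin1: pink candle tin with a screwed-on lid, an upright cylinder 58 mm in diameter and 50 mm high, about 0.16 kg; origin at the centre of its underside, z up its axis; starts standing in the stock drawer; None if not there today
- rose_tin2: pink candle tin with a screwed-on lid, an upright cylinder 58 mm in diameter and 50 mm high, about 0.16 kg; origin at the centre of its underside, z up its axis; starts standing in the stock drawer; None if not there today
- sage_chest: green wooden gift chest, fixed, open-topped, 141 (x) by 226 (y) by 76 mm high, left or right of the drawer unit; origin: centre of its underside, x towards its hinge side (away from the robot), z up. Inside: floor 8 mm up, x -52 to +62 mm, y -105 to +105 mm, 68 mm deep. Front wall 18 mm, others 8 mm. For green tins only
- sage_lid (a joint): green lid angle, rad: 0 shut, 1.85 fully open (leans back past upright; starts near there). Damped hinge: pushed forward past upright the lid sinks by itself within 3 s and rests ajar at about 0.1 on its catch, a spring roller in the chest front that takes a brass tongue under the lid. Roughly 10 N down on the front edge carries it past the roller; it then stays at 0 to 0.02
- sage_lid_hinge (a point): lid plate 141 mm (hinge to free edge) by 226 by 8 mm, 0.15 kg; this is the point on the green lid's hinge line, middle of its length: at the chest's top rear edge (chest x = +70 mm, z = 76 mm)
- sage_lid_edge (a point): point on the upper face of the green lid, middle of its width, 16 mm from the free front edge (125 mm from the hinge, 8 mm above the lid's underside): the place to press; moves with the lid
- rose_chest: pink wooden gift chest, fixed, open-topped, 141 (x) by 226 (y) by 76 mm high, left or right of the drawer unit; origin: centre of its underside, x towards its hinge side (away from the robot), z up. Inside: floor 8 mm up, x -52 to +62 mm, y -105 to +105 mm, 68 mm deep. Front wall 18 mm, others 8 mm. For pink tins only
- rose_lid (a joint): pink lid angle, rad: 0 shut, 1.85 fully open (leans back past upright; starts near there). Damped hinge: pushed forward past upright the lid sinks by itself within 3 s and rests ajar at about 0.1 on its catch, a spring roller in the chest front that takes a brass tongue under the lid. Roughly 10 N down on the front edge carries it past the roller; it then stays at 0 to 0.02
- rose_lid_hinge (a point): lid plate 141 mm (hinge to free edge) by 226 by 8 mm, 0.15 kg; this is the point on the pink lid's hinge line, middle of its length: at the chest's top rear edge (chest x = +70 mm, z = 76 mm)
- rose_lid_edge (a point): point on the upper face of the pink lid, middle of its width, 16 mm from the free front edge (125 mm from the hinge, 8 mm above the lid's underside): the place to press; moves with the lid
- stock_unit: fixed wooden drawer unit on the counter, 260 mm deep (x), 330 mm wide, 170 mm high, pale grey drawer fronts towards the robot; origin at the centre of its underside, x points away from the robot; the upper drawer slides along its -x. The lower drawer does not matter here
- stock_drawer (a joint): how far the upper drawer is pulled out, m: 0 fully home, 0.18 at its stop; left slightly ajar; about 3 N of friction. At the stop its whole inside is clear of the unit
- drawer_handle (a point): middle of the upper drawer's brass bar handle: a bar 11 mm thick and 120 mm long along the unit's y, 35 mm (bar centre) in front of the drawer front, 133 mm above the counter; moves with the drawer; can be pinched from above
- drawer_floor (a point): centre of the upper drawer's inner floor, 94 mm above the counter, axes as the unit; inside 175 mm (x) by 286 mm (y); side and rear walls 6 mm thick rise only 20 mm above the floor, the front 64 mm; moves with the drawer
- kraft_carton: brown carton with a cream band, flat, 56 (x) by 70 (y) by 22 mm high, in the upper drawer among the tins; origin at the centre of its underside; stays in the drawer
- mug_white: white mug, 82 mm in diameter, 92 mm high, with a handle; origin at the centre of its underside; not part of the job, leave it alone
- mug_blue: blue mug, 82 mm in diameter, 92 mm high, with a handle; origin at the centre of its underside; not part of the job, leave it alone
- ribbon_spool: spool of navy ribbon lying flat, 80 mm in diameter, 46 mm high; origin at the centre of its underside; not part of the job, leave it alone
- tape_dispenser: black desk tape dispenser, 150 by 60 mm, 75 mm high; origin at the centre of its underside; not part of the job, leave it alone
- notebooks: banded stack of three notebooks, 148 by 105 by 36 mm; origin at the centre of its underside; not part of the job, leave it alone
- diffuser: amber glass scent jar, 60 mm in diameter, 110 mm high, on top of the drawer unit towards its rear; origin at the centre of its underside; not part of the job, leave it alone
- bud_vase: white bud vase, 84 mm in diameter, 120 mm high; origin at the centre of its underside; not part of the job, leave it alone
Not all that is in view belongs to the job. Leave any red look-alike of the rose_tin2 alone.

How it is judged:
On the way, in this order (a step that is already met when the one before it is completed fails the run):
1. the upper stock drawer is pulled out to its stop (at least 174 of 180 mm) (value of joint stock_drawer above 0.174 m), for 0.2 s.
2. every tin that is there lies inside the chest of its colour (x of sage_tin1 in the frame of sage_chest between -0.053 and 0.063 m and y of sage_tin1 in the frame of sage_chest between -0.106 and 0.106 m and z of sage_tin1 in the frame of sage_chest between 0 and 0.05 m and x of sage_tin2 in the frame of sage_chest between -0.053 and 0.063 m and y of sage_tin2 in the frame of sage_chest between -0.106 and 0.106 m and z of sage_tin2 in the frame of sage_chest between 0 and 0.05 m and x of rose_tin1 in the frame of rose_chest between -0.053 and 0.063 m and y of rose_tin1 in the frame of rose_chest between -0.106 and 0.106 m and z of rose_tin1 in the frame of rose_chest between 0 and 0.05 m and x of rose_tin2 in the frame of rose_chest between -0.053 and 0.063 m and y of rose_tin2 in the frame of rose_chest between -0.106 and 0.106 m and z of rose_tin2 in the frame of rose_chest between 0 and 0.05 m), for 0.2 s.
At the end, for the whole second after the job is handed in: every tin that is there is at rest inside the chest of its own colour, both lids are held shut by their catches (within 0.035 rad), the upper drawer is home (within 8 mm) and the brown carton is still in it (all of step 2 and linear speed of each of sage_tin1, sage_tin2, rose_tin1, rose_tin2 below 0.03 m/s and value of joint each of sage_lid, rose_lid below 0.035 rad and value of joint stock_drawer below 0.008 m and x of kraft_carton in the frame of drawer_floor between -0.09 and 0.09 m and y of kraft_carton in the frame of drawer_floor between -0.145 and 0.145 m and z of kraft_carton in the frame of drawer_floor between -0.006 and 0.045 m); the robot touches nothing.
It fails at once if another article on the counter or the drawer unit is moved by more than 50 mm (distance of any of mug_white, mug_blue, ribbon_spool, tape_dispenser, notebooks, diffuser, bud_vase from where it was at the start of the episode above 0.05 m).
Of sage_tin1, sage_tin2, rose_tin1, rose_tin2 only 3 to 4 are there at a start; the rules pass over those that are not, and their reading is None.
At some moment in a run one of sage_tin1, sage_tin2, rose_tin1, rose_tin2 may be knocked a few centimetres aside while the robot is not near it.
Once in a run the grip may slacken for a moment while it holds something.
It also fails if it takes over 210 s, if anything falls off the work surface, if the arm or the gripper's body presses on something with over 40 N, if the wrist force passes 120 N, or if a joint passes its speed limit or range.

### The arm

A 6-joint arm with a two-finger parallel gripper is mounted at the origin on the work surface. World frame = base frame: x ahead of the robot, y to its left, z up, the work surface at z = 0. Lengths are in m, angles in rad, forces in N, time in s.
With the tool pointing down it reaches from about 0.35 to 0.975 m from the base axis. Payload 7.1 kg.
Tool frame: the origin (TCP) lies midway between the tips of the shut fingers; the grasp point (between the pads) lies 19 mm behind it; z points along the fingers, x is the direction in which the jaws open and shut, and the axes are right-handed (so a half turn about z gives the same grasp; the last joint's range is limited). The gripper opens to 88 mm and grips with 3 to 60 N. Pads are 20 mm wide; open, the fingers measure 115 mm over their backs; the gripper's body (75 mm by 178 mm) begins 61 mm behind the grasp point.
Start: joints at [-1.35, 0.423, 1.63, -0, 1.089, -0.019], TCP at [0.148, -0.607, 0.223] pointing down, gripper open.
Joint ranges: [-3, 3], [-0.9, 2.11], [0.09, 2.58], [-1.31, 4.45], [0.11, 2.69], [-2.54, 2.54]. Speed limits (rad/s): [2.39, 2.39, 3.01, 3.14, 3.14, 3.14].

### API

Orientations are given as a unit quaternion [w, x, y, z].
In Python, from station import move_pose, movel, movej, command_gripper, wait, inverse_kinematics, read_camera, camera_info, MotionError, job_done, get_time, get_joint_pos, get_qvel, get_effort, get_tcp_pos, get_ee_rot, get_ft_force, get_ft_torque, get_grip_width gives the robot as it stands. Calls block until the motion is done:
- move_pose(position, orientation): joint-space move of the TCP to a pose.
- movel(position, frame=None, v=0.15, until_force=None): straight line of the TCP; frame=None keeps the orientation; v is the mean speed in m/s. With until_force (N) it stops when the force on the tool has changed by that much, and returns True; else False.
- movej(angles): joint-space move.
- command_gripper(opening): opening from 0.0 (shut) to 1.0 (fully open); the grip force is fixed at half the most; returns when the fingers have stopped.
- wait(seconds).
- inverse_kinematics(position, orientation): joint angles nearest the present ones, or None.
- read_camera(name): name is "side" or "top" or "wrist"; returns the picture (400x640x3 uint8, red, green, blue); there is no depth.
- camera_info(name): a dict with "intrinsics" (3x3 intrinsics, pixels), "dist" ([k1, k2, p1, p2, k3] as OpenCV has them; the pictures are not rectified), "T" (4x4, takes a point from camera to world coordinates); the wrist camera has in their place "tool_from_camera" (4x4, takes a point from camera to tool coordinates, whose origin is the TCP and whose axes are the tool frame's). Camera axes: x right, y up, looking along -z (the intrinsics and any distortion apply to the point x, -y, -z); pixel columns grow to the right and rows downward; lengths in m; the calibration is good to about 2 mm. A picture is of the moment at which its call begins: read the wrist's pose just before it. camera_info takes no time and is no camera call.
A pose or a line that the arm cannot do raises MotionError and nothing moves.
- job_done(): hands the job in, once; it reports no verdict.
Readings, each from a call of its own:
- get_time(): time.
- get_joint_pos(): joint angles.
- get_qvel(): joint speeds.
- get_effort(): joint torques, N m.
- get_tcp_pos(): TCP position.
- get_ee_rot(): TCP orientation.
- get_ft_force(): force on the tool from outside, world axes, zero at the start.
- get_ft_torque(): the same for the moment, N m.
- get_grip_width(): opening from 0.0 (shut) to 1.0 (fully open).
Only numpy, scipy, OpenCV 4.12 (cv2) and the standard library are available. Lean on these libraries where they do the work, as an engineer would, in place of code of your own. Each camera call takes 0.05 s, during which the arm holds its last target.

## Working session

There is one attempt and no reset: what is moved stays moved. The work goes in short steps, each a Python script; the robot and the scene stay as the last script left them, time stands still between calls to the robot, and variables do not carry over. Pictures are saved under pics/ and viewed, and the job is handed in when it is done.

```bash
ls; mkdir -p pics
python3 - <<'E'
from station import *
import cv2
print(get_time(),get_tcp_pos(),get_ee_rot(),get_grip_width())
for n in ["side","top","wrist"]:
    im=read_camera(n); cv2.imwrite(f"pics/a_{n}.png",im[:,:,::-1])
    i=camera_info(n); print(n,{k:(v.tolist() if hasattr(v,'tolist') else v) for k,v in i.items()})
E
```

```text
pics
0.0 [ 0.14835406 -0.60658476  0.22191569] [-4.67548467e-04  7.86617695e-01 -6.17439913e-01 -5.80989629e-04] 0.9994345561189865
side {'intrinsics': [[372.498219286302, 0.0, 319.6926454995594], [0.0, 372.498219286302, 199.4146432817089], [0.0, 0.0, 1.0]], 'dist': [0.011354341276681137, 0.0, 0.0, 0.0, 0.0], 'T': [[0.9310281250129958, 0.2583516366101227, -0.25776163852609413, 0.24985574298447719], [-0.3648944017831794, 0.6710332342301911, -0.6454196108779662, -0.6617890412929466], [0.006221413190047183, 0.6949595890549615, 0.7190218797772971, 0.8592659893929803], [0.0, 0.0, 0.0, 1.0]]}
top {'intrinsics': [[365.06465669534475, 0.0, 314.88352027116656], [0.0, 365.06465669534475, 199.39636343622226], [0.0, 0.0, 1.0]], 'dist': [0.010406278866343292, 0.0, 0.0, 0.0, 0.0], 'T': [[0.026065467654219517, 0.9877794577155853, -0.15366305447657602, 0.36796441455868517], [-0.999389593070538, 0.029325360655682142, 0.01898590226243802, 0.013467833866859014], [0.023260108733011455, 0.15307438106201346, 0.9879408895294345, 1.1308758660043097], [0.0, 0.0, 0.0, 1.0]]}
wrist {'intrinsics': [[275.3413282013621, 0.0, 320.800238749471], [0.0, 275.3413282013621, 196.490268897291], [0.0, 0.0, 1.0]], 'dist': [0.00656667951090873, 0.0, 0.0, 0.0, 0.0], 'tool_from_camera': [[0.9999998157423182, 0.0005944155415773064, -0.0001232294255982561, -0.0012229366369684858], [0.0005421763243012248, -0.9658394451261006, -0.25914064189805763, -0.07110853668241995], [-0.00027305706504157065, 0.25914052733732695, -0.9658395894407978, -0.16229762998809802], [0.0, 0.0, 0.0, 1.0]]}
```

View pics/a_top.png

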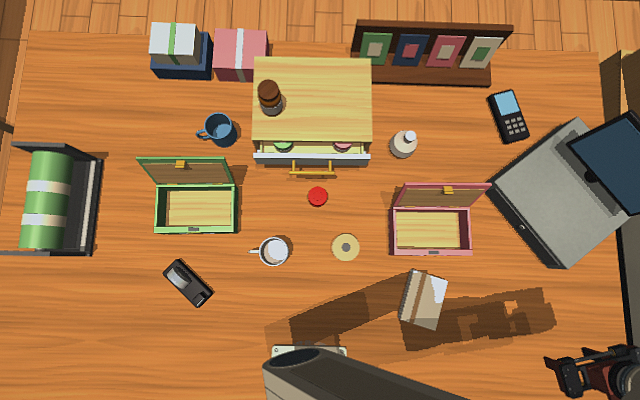

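View pics/a_side.png

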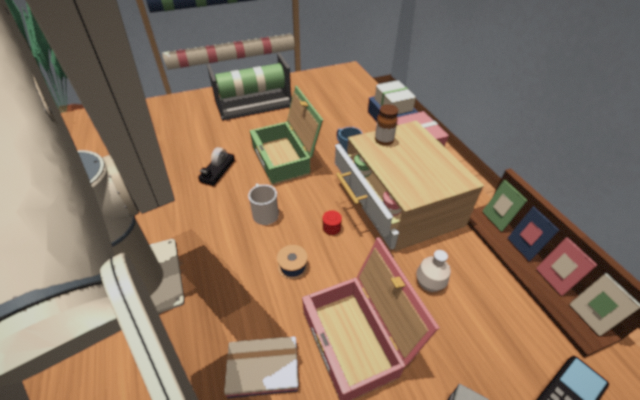

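View pics/a_wrist.png

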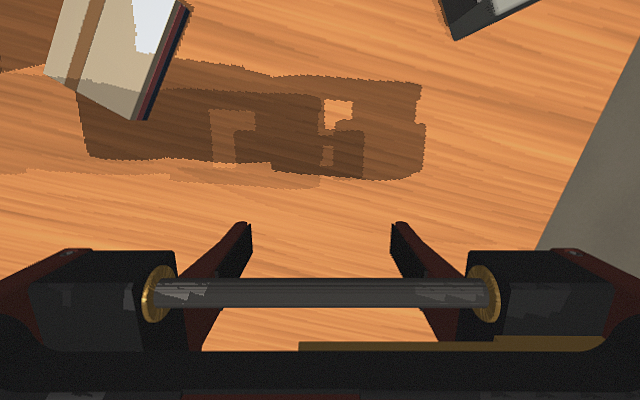

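The top view shows:
- **Chests:** the green chest is centred near (197,207) and the pink one near (433,228), both with their lids open.
- **Drawer unit:** it is near (312,110), with the brass handle at about (313,168).
- **Red look-alike:** the red tin at (317,196) stands on the counter, not in the drawer, so I will leave it alone.
- **Drawer contents:** one green and one pink tin are visible through the gap, at (283,146) and (342,147).

I'll measure the geometry next.

```bash
cat > h.py <<'E'
from station import *
import numpy as np, cv2
from scipy.spatial.transform import Rotation as R
def quat2R(q): return R.from_quat([q[1],q[2],q[3],q[0]])
def camT(n):
    i=camera_info(n)
    if n!="wrist": return i,np.array(i["T"])
    T=np.eye(4);T[:3,:3]=quat2R(get_ee_rot()).as_matrix();T[:3,3]=get_tcp_pos()
    return i,T@np.array(i["tool_from_camera"])
def ray(n,px,c=None):
    i,T=c or camT(n)
    u=cv2.undistortPoints(np.array(px,float).reshape(-1,1,2),np.array(i["intrinsics"]),np.array(i["dist"])).reshape(-1,2)
    d=np.c_[u[:,0],-u[:,1],-np.ones(len(u))]@T[:3,:3].T
    return T[:3,3],d
def onplane(n,px,z,c=None):
    o,d=ray(n,px,c); return o+d*((z-o[2])/d[:,2])[:,None]
def proj(n,P,c=None):
    i,T=c or camT(n)
    p=(np.atleast_2d(P)-T[:3,3])@T[:3,:3]; p=p*[1,-1,-1]
    return cv2.projectPoints(p,np.zeros(3),np.zeros(3),np.array(i["intrinsics"]),np.array(i["dist"]))[0].reshape(-1,2)
def snap(n,name):
    c=camT(n); im=read_camera(n)[:,:,::-1].copy(); cv2.imwrite("pics/"+name+".png",im); return im,c
def down(th):
    "tool down, tool x axis (jaw) along angle th in world"
    x=np.array([np.cos(th),np.sin(th),0]);z=np.array([0,0,-1.]);y=np.cross(z,x)
    q=R.from_matrix(np.c_[x,y,z]).as_quat(); return [q[3],q[0],q[1],q[2]]
E
python3 - <<'E'
import cv2
im=cv2.imread("pics/a_top.png")
c=im[130:265,130:250]; cv2.imwrite("pics/c1.png",cv2.resize(c,None,fx=5,fy=4.4,interpolation=2)[:600])
c=im[170:265,380:500]; cv2.imwrite("pics/c2.png",cv2.resize(c,None,fx=6,fy=6,interpolation=2))
c=im[45:215,240:385]; cv2.imwrite("pics/c3.png",cv2.resize(c,None,fx=3.5,fy=3.5,interpolation=2))
E
```

```text
(no output)
```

View pics/c1.png

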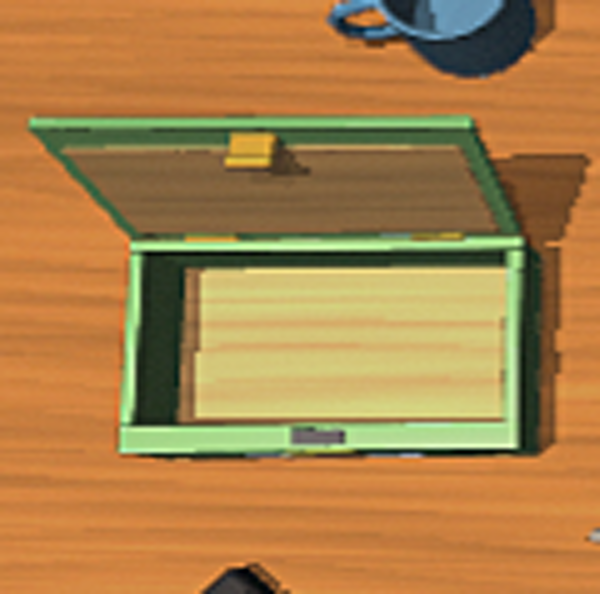

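View pics/c2.png

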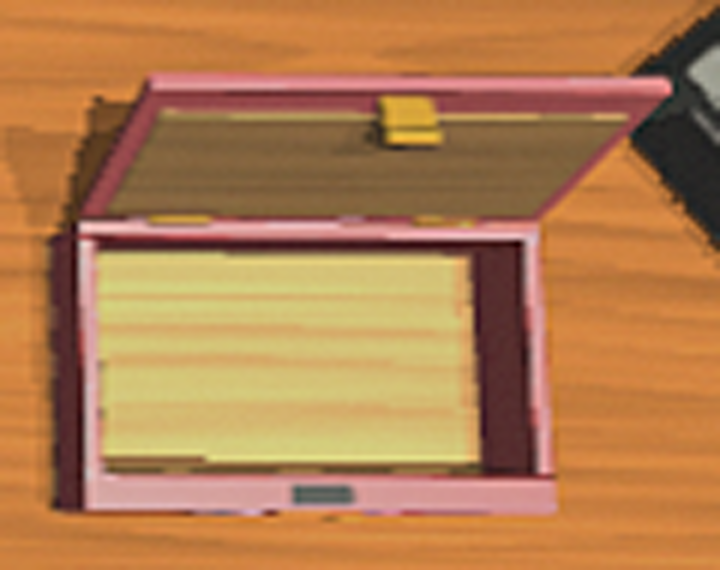

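View pics/c3.png

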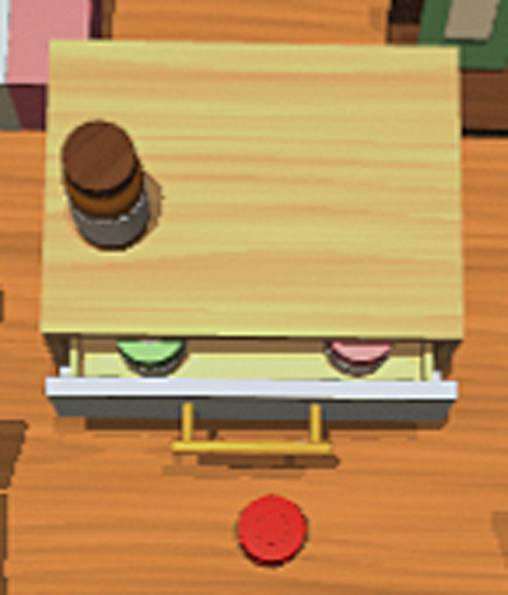

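Run:
```python
from h import *
np.set_printoptions(precision=4,suppress=True)
def f(pts,sx,sy,ox,oy,z): return onplane("top",[(ox+(x)/sx,oy+(y)/sy) for x,y in pts],z)
for nm,a in dict(green=([(120,452),(520,450),(132,240),(525,240)],5,4.4,130,130,.076),pink=([(85,510),(556,510),(80,222),(538,222)],6,6,380,170,.076),
 unit=([(42,332),(463,335),(50,42),(458,47)],3.5,3.5,240,45,.17),hand=([(173,448),(331,448)],3.5,3.5,240,45,.1385)).items():
    p=f(*a);print(nm,p[:,:2].tolist(),p.mean(0))
    for i,j in [(0,1),(2,3),(0,2),(1,3)]:
        if j<len(p): print(np.linalg.norm(p[j]-p[i]),np.degrees(np.arctan2(*(p[j]-p[i])[[1,0]])))
for n,z,p in [("mug w rim",.092,(273,245)),("spool",.046,(346,247)),("vase",.1,(404,145)),("mugb",.092,(220,126)),("red",.05,(317,194)),("diffuser",.28,(267,90)),("tape",.05,(188,283))]:
    print(n,onplane("top",[p],z)[0])
```

```text
green [[0.4223732266369755, 0.4489702480084225], [0.4297655343077315, 0.22265532972409904], [0.5620421868243692, 0.45508332939603857], [0.5690663704172525, 0.22809858750217876]] [0.4958 0.3387 0.076 ]
0.22643561656846106 -88.12916665548053
0.22709339974505796 -88.2275122256535
0.13980267595392942 2.506142830723447
0.13940714470948126 2.237726041053172
pink [[0.3773780842840144, -0.23849449955582802], [0.3835377005234247, -0.4653554398816223], [0.5163311246678137, -0.23711640253873262], [0.522934960935828, -0.4622573424193307]] [ 0.45   -0.3508  0.076 ]
0.22694454634936792 -88.4447153967732
0.22523777095277298 -88.31988135943611
0.13895987400429768 0.5682247321625756
0.13943168369624334 1.2731863643123036
unit [[0.6761825854125205, 0.1703104673119363], [0.6848105609000033, -0.15807782227496112], [0.9183090017549831, 0.17634253128142804], [0.9270144912530089, -0.1533346147611371]] [0.8016 0.0088 0.17  ]
0.3285016144539028 -88.49497410966798
0.32979206505034514 -88.4873931077448
0.2422015427006516 1.42710711862778
0.24225037027002214 1.1219101087578531
hand [[0.5943921009663028, 0.06702861847042695], [0.5983393349268084, -0.05850557973126942]] [0.5964 0.0043 0.1385]
0.12559624028641045 -88.19901381566534
mug w rim [0.3961 0.1081 0.092 ]
spool [ 0.3972 -0.103   0.046 ]
vase [ 0.6979 -0.2641  0.1   ]
mugb [0.7403 0.2792 0.092 ]
red [ 0.5527 -0.0132  0.05  ]
diffuser [0.7694 0.1222 0.28  ]
tape [0.2829 0.35   0.05  ]
```

Run:
```python
from h import *
p=get_tcp_pos(); movel([p[0],p[1],.42],v=.25)
best=None
q0=get_joint_pos()
for th in [.03,.03+np.pi]:
    print(th,inverse_kinematics([.596,.004,.38],down(th)))
q=down(.03)
command_gripper(.27)
move_pose([.596,.004,.30],q)
print(get_time(),get_tcp_pos(),get_joint_pos())
snap("wrist","b_w")
```

```text
0.03 [-1.32560114e-02  2.42097694e-01  1.52249603e+00 -4.44089210e-16
  1.37699893e+00 -4.32560114e-02]
3.171592653589793 None
4.8833 [0.59611889 0.00323229 0.30015105] [-1.44609412e-02  3.02237314e-01  1.62114584e+00 -1.64865300e-04
  1.21791280e+00 -4.32482669e-02]
```

View pics/b_w.png

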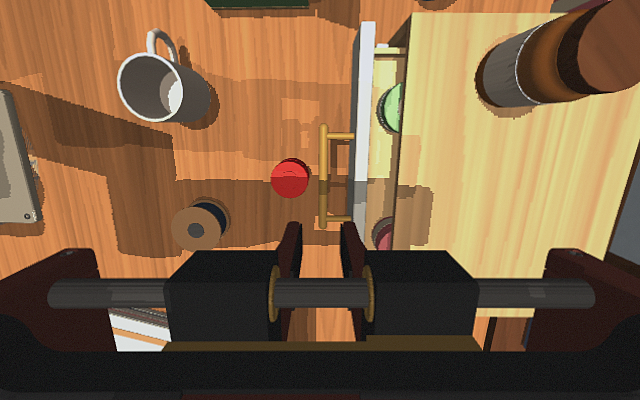

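The wrist view shows the handle at (323,175), lined up between the fingers, with the red tin at (290,178) clear of it. I'll check the handle's x, then grip and pull.

Run:
```python
from h import *
print(onplane("wrist",[(323,127),(323,222)],.1385))
hx=onplane("wrist",[(323,127),(323,222)],.1385).mean(0)
print(hx)
x=hx[0]; y=.004
if abs(x-.596)>.01: raise SystemExit
x=(x+.596)/2
movel([x,y,.20],v=.2)
print(movel([x,y,.115],v=.1,until_force=10),get_tcp_pos())
command_gripper(0.0); print(get_grip_width(),get_tcp_pos())
a=.028
f0=get_ft_force()
hit=movel([x-.20*np.cos(a),y-.20*np.sin(a),.115],v=.08,until_force=18)
print(hit,get_tcp_pos(),get_ft_force(),get_grip_width(),get_time())
wait(.3)
snap("top","c_t"); snap("wrist","c_w")
```

```text
[[ 0.59689882  0.0702411   0.1385    ]
 [ 0.60038273 -0.04476038  0.1385    ]]
[0.59864078 0.01274036 0.1385    ]
False [0.59784135 0.00399801 0.11558485]
0.11564653436966234 [0.59800436 0.00400013 0.11567553]
True [4.49627402e-01 2.24371786e-04 1.15609649e-01] [ 2.770705   -0.36971408 -0.50165405] 0.1144185767050303 8.6583
```

View pics/c_t.png

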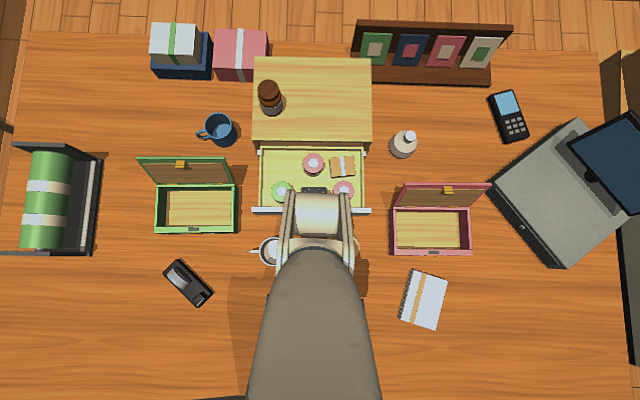

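View pics/c_w.png

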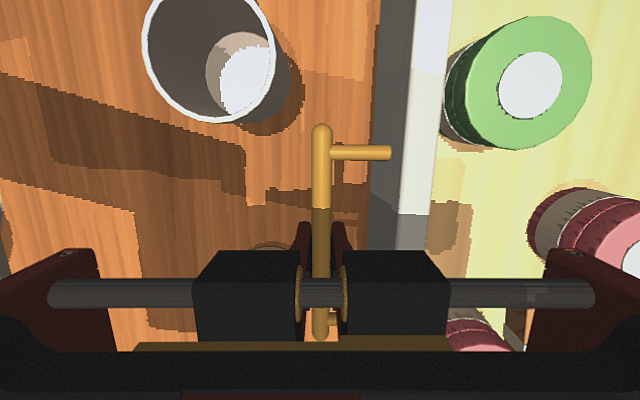

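Run:
```python
from h import *
p=get_tcp_pos()
print(movel([p[0]-.02,p[1],p[2]],v=.04,until_force=25),get_tcp_pos(),get_ft_force())
wait(.3); print(get_tcp_pos())
command_gripper(.3)
p=get_tcp_pos(); movel([p[0],p[1],.26],v=.25)
move_pose([.40,-.02,.40],down(.03))
print(get_time(),get_tcp_pos())
snap("top","d_t"); snap("wrist","d_w")
```

```text
True [4.49577266e-01 2.08889445e-04 1.15595911e-01] [ 1.16415497 -0.46979054 -1.56032548]
[4.49539368e-01 1.89602806e-04 1.15601766e-01]
11.4833 [ 0.39956952 -0.01993443  0.39796413]
```

View pics/d_t.png

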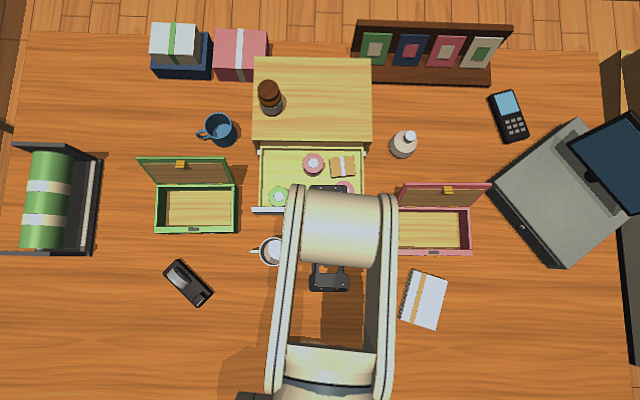

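View pics/d_w.png

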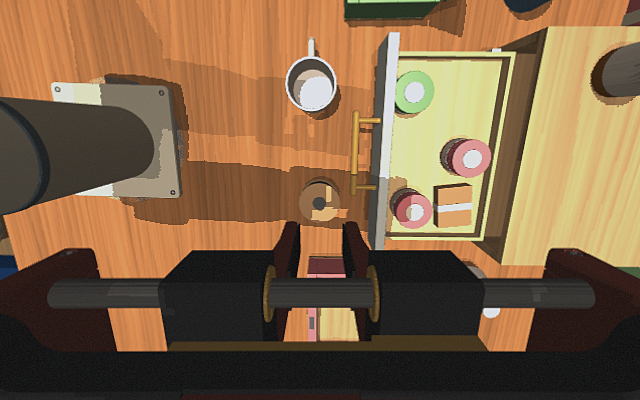

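The drawer stopped hard at the same place twice. The wrist view shows three tins in it: green at (413,91), pink at (470,157) and pink at (411,210), with the carton at (454,207). The red tin stays on the counter under the drawer. I'll measure them and check their colours in an enlarged crop.

```bash
cat >> h.py <<'E'
def tins(im,c,n,z=.144):
    hsv=cv2.cvtColor(im,cv2.COLOR_BGR2HSV); out=[]
    Hh,S,V=[hsv[:,:,k] for k in range(3)]
    m=dict(green=(Hh>40)&(Hh<80)&(S>60)&(V>110), pink=((Hh>165)|(Hh<4))&(S>60)&(S<190)&(V>160))
    for k,mm in m.items():
        mm=cv2.morphologyEx(mm.astype(np.uint8),cv2.MORPH_OPEN,np.ones((3,3)))
        for ct in cv2.findContours(mm,cv2.RETR_EXTERNAL,cv2.CHAIN_APPROX_NONE)[0]:
            if cv2.contourArea(ct)<150: continue
            P=onplane(n,ct.reshape(-1,2),z,c)[:,:2].astype(np.float32)
            (x,y),r=cv2.minEnclosingCircle(P)
            if r<.05: out.append((k,round(x,4),round(y,4),round(r,4),ct.reshape(-1,2).mean(0).round().tolist(),P))
    return out
E
python3 - <<'E'
from h import *
im,c=snap("wrist","e_w")
for t in tins(im,c,"wrist"): print(t[:5])
print("drawer corners z.114 rear", onplane("wrist",[(513,53),(482,240)],.114,c), "front top",onplane("wrist",[(393,35),(378,247)],.158,c))
print("carton",onplane("wrist",[(438,186),(472,184),(434,225),(470,227)],.116,c))
cv2.imwrite("pics/e_c.png",cv2.resize(im[30:260,360:540],None,fx=2.6,fy=2.6,interpolation=2))
imt=cv2.imread("pics/d_t.png")
for t in tins(imt,camT("top"),"top"): print(t[:5])
E
```

```text
('green', 0.5264, 0.0979, 0.0288, [414.0, 92.0])
('pink', 0.5472, -0.0792, 0.0283, [414.0, 211.0])
('pink', 0.6238, 0.0067, 0.0288, [471.0, 158.0])
drawer corners z.114 rear [[ 0.67360065  0.15802     0.114     ]
 [ 0.68232585 -0.13707554  0.114     ]] front top [[ 0.48688396  0.16465612  0.158     ]
 [ 0.4925899  -0.13568379  0.158     ]]
carton [[ 0.59189112 -0.04302702  0.116     ]
 [ 0.64691258 -0.03798595  0.116     ]
 [ 0.59460028 -0.1113275   0.116     ]
 [ 0.65637048 -0.11298727  0.116     ]]
('green', 0.4286, 0.3782, 0.0446, [170.0, 230.0])
('green', 0.4019, 0.7288, 0.0467, [35.0, 236.0])
('green', 0.4917, 0.7291, 0.0457, [39.0, 202.0])
('green', 0.5274, 0.0947, 0.0285, [277.0, 196.0])
('pink', 0.3892, -0.387, 0.0442, [455.0, 252.0])
```

View pics/e_c.png

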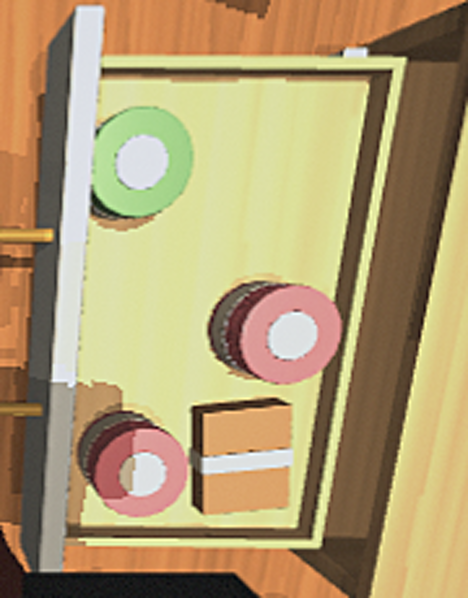

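The crop confirms the three tins, one green and two pink, plus the carton. Measured radii are 28–29 mm at tin-top height, which fits the 58 mm diameter. I'll grasp with the jaws along y and the tips just above the low side walls, starting with the green tin.

```bash
cat >> h.py <<'E'
TH=np.pi/2+.03
def pick(x,y,z=.119,op=.86):
    command_gripper(op)
    p=get_tcp_pos()
    move_pose([x,y,.26],down(TH))
    movel([x,y,z+.035],v=.25)
    print("touch",movel([x,y,z],v=.08,until_force=8))
    command_gripper(0); w=get_grip_width(); print("width",w,get_tcp_pos(),get_time())
    movel([x,y,.26],v=.2); print("lifted",get_grip_width())
    return get_grip_width()
def place(x,y,z=.036,op=.79):
    move_pose([x,y,.25],down(TH)); 
    if get_grip_width()<.6: print("LOST"); return False
    movel([x,y,z+.03],v=.2)
    print("touch",movel([x,y,z-.006],v=.04,until_force=6),get_tcp_pos(),get_grip_width())
    command_gripper(op)
    movel([x,y,.25],v=.25); print("t",get_time()); return True
E
python3 - <<'E'
from h import *
for p in [(.527,.0965,.119),(.5472,-.0795,.119),(.624,.006,.119),(.5,.339,.03),(.453,-.306,.03),(.455,-.396,.03)]:
    print(inverse_kinematics(list(p),down(TH)) is not None)
w=pick(.527,.0965)
snap("wrist","f_w")
if .6<w<.72: place(.5,.339)
snap("wrist","f_w2"); snap("top","f_t")
E
```

```text
True
True
True
True
True
True
touch False
width 0.6522393433731706 [0.52729456 0.0965836  0.11941038] 15.3167
lifted 0.6546316729033406
touch True [0.49967032 0.33875236 0.03308768] 0.6550734201478999
t 20.4583
```

View pics/f_w2.png

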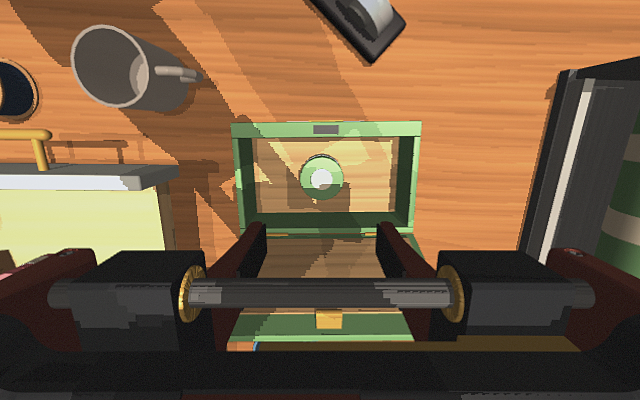

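View pics/f_t.png

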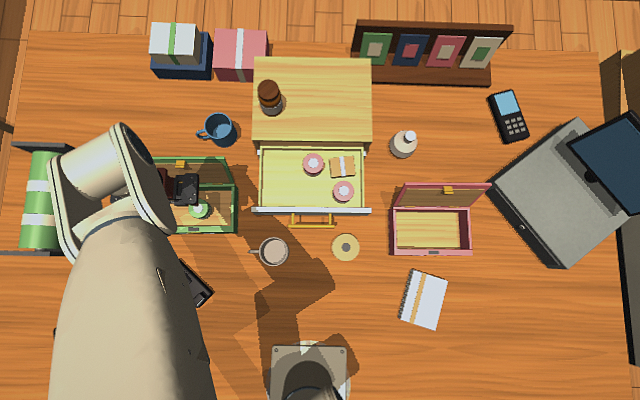

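The green tin stands in the green chest, at wrist pixel (321,178), and touched down at the expected height. The pink tins are next, re-measured from the unobstructed top view.

```bash
python3 - <<'E'
from h import *
move_pose([.5,.1,.30],down(TH))
im=cv2.imread("pics/f_t.png")
for t in tins(im,camT("top"),"top"):
    if t[3]<.035: print(t[:5])
E
python3 - <<'E'
from h import *
w=pick(.547,-.081)
if .6<w<.72: place(.453,-.306)
snap("wrist","g_w")
im,c=snap("top","g_t")
for t in tins(im,c,"top"):
    if t[3]<.035: print(t[:5])
E
```

```text
touch False
width 0.6541605680544376 [ 0.54725516 -0.08104235  0.11937125] 24.2417
lifted 0.6582452349186935
touch True [ 0.45274627 -0.30580533  0.0330228 ] 0.6522019848271918
t 29.3417
('green', 0.489, 0.3098, 0.0262, [198.0, 208.0])
```

View pics/g_w.png

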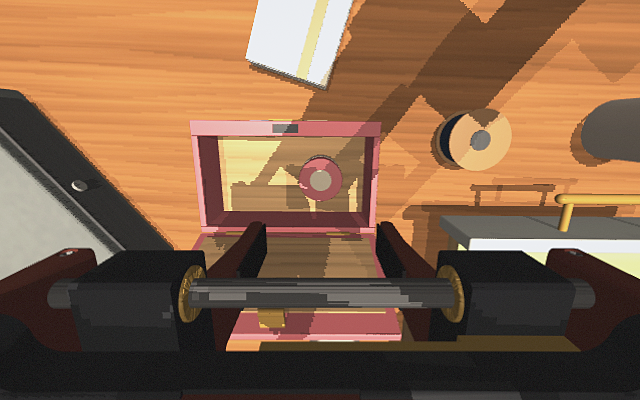

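View pics/g_t.png

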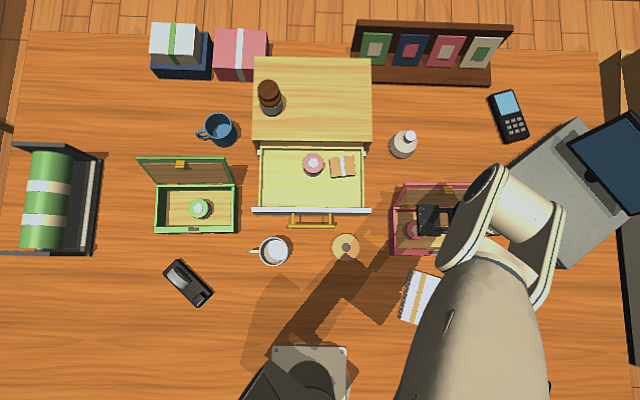

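Run:
```python
from h import *
im=cv2.imread("pics/g_t.png"); hsv=cv2.cvtColor(im,cv2.COLOR_BGR2HSV)
s=im[148:180,298:330]; print(hsv[163,306],hsv[156,313])
m=np.zeros(im.shape[:2],np.uint8); m[148:178,298:328]=((hsv[148:178,298:328,0]>165)&(hsv[148:178,298:328,1]>40)).astype(np.uint8)
P=onplane("top",np.argwhere(m)[:,::-1],.144)[:,:2].astype(np.float32)
(x,y),r=cv2.minEnclosingCircle(P); print(x,y,r)
if abs(x-.624)<.012 and abs(y-.006)<.012:
    w=pick((x+.6238)/2,(y+.0067)/2 )
    if .6<w<.72: place(.455,-.396)
snap("wrist","i_w")
im,c=snap("top","i_t")
```

```text
[  1  64 211] [  2  77 214]
0.6218144297599792 0.00215373863466084 0.02894836850464344
touch False
width 0.6575641235563391 [0.62310987 0.0044753  0.11941431] 32.7083
lifted 0.6563232737115728
touch True [ 0.454682   -0.39567699  0.03303476] 0.6524017359013682
t 38.4333
```

View pics/i_w.png

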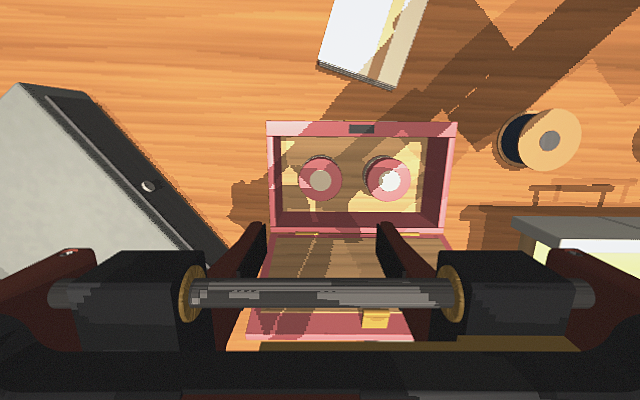

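View pics/i_t.png

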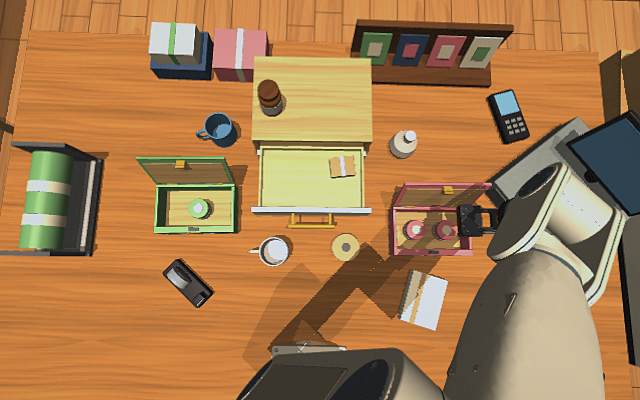

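Both pink tins are in the pink chest, at wrist pixels (321,179) and (389,180). The drawer holds only the carton. Next is the pink lid: push it forward from behind, let it sink, then press it down.

```bash
cat >> h.py <<'E'
def tip_lid(hx,hy):
    p=get_tcp_pos(); q=down(.03)
    movel([p[0],p[1],.34],v=.25); command_gripper(0)
    move_pose([hx+.10,hy,.34],q)
    movel([hx+.10,hy,.175],v=.2)
    print("push hit",movel([hx-.03,hy,.175],v=.09,until_force=15),get_tcp_pos(),get_ft_force())
    p=get_tcp_pos(); movel([p[0]+.03,p[1],.20],v=.2); movel([p[0]+.03,p[1],.32],v=.25); print(get_time())
def press_lid(ex,ey):
    move_pose([ex,ey,.20],down(.03))
    movel([ex,ey,.11],v=.15)
    print("press hit",movel([ex,ey,.076],v=.03,until_force=24),get_tcp_pos(),get_ft_force())
    wait(.3); print(get_tcp_pos(),get_ft_force())
    movel([ex,ey,.20],v=.2); print(get_time())
E
python3 - <<'E'
from h import *
for p in [(.62,-.349,.34),(.62,-.349,.175),(.49,-.349,.175),(.666,.339,.34),(.666,.339,.175)]: print(inverse_kinematics(list(p),down(.03)) is not None)
tip_lid(.520,-.349)
snap("top","j_t"); snap("side","j_s")
E
```

```text
True
True
True
True
True
push hit False [ 0.49042077 -0.34899845  0.17495323] [-0.75320644  0.60169817 -0.23661981]
45.275
```

View pics/j_t.png

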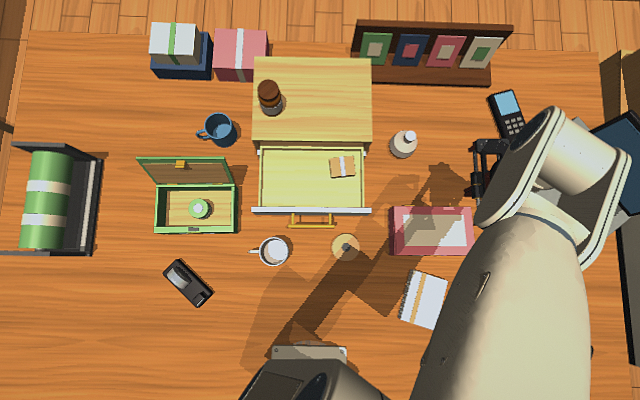

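View pics/j_s.png

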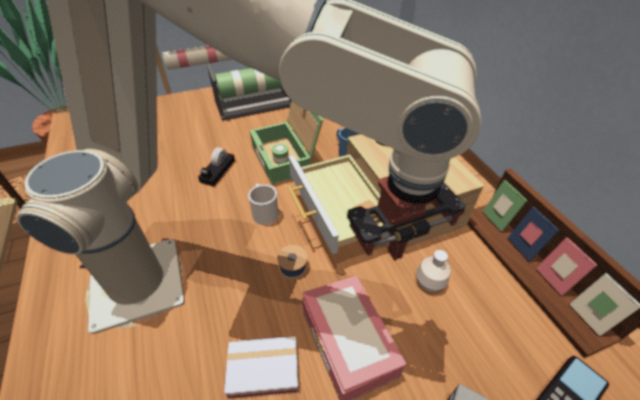

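The pink lid has come down onto its catch, seen at (433,230) in the top view. I'll press it, then deal with the green lid.

Run:
```python
from h import *
wait(1)
press_lid(.396,-.352)
im,c=snap("side","k_s0")
p=get_tcp_pos(); movel([p[0],p[1],.36],v=.25)
move_pose([.5,.1,.36],down(.03))
move_pose([.5,.339,.36],down(.03))
tip_lid(.566,.341)
wait(1.5)
press_lid(.442,.337)
p=get_tcp_pos(); movel([p[0],p[1],.36],v=.25)
move_pose([.35,.1,.42],down(.03))
snap("side","k_s"); snap("top","k_t")
```

```text
press hit True [ 0.39588933 -0.35192694  0.08403316] [-2.91544546  2.80622446 13.84309802]
[ 0.39589255 -0.35198576  0.08403606] [-2.92882039  2.24595714 13.63767285]
49.7333
push hit False [0.53644678 0.34100504 0.17495794] [ 0.01512429  0.13073418 -0.94875148]
57.9333
press hit True [0.44188271 0.33696325 0.08407484] [-2.82432279 -2.81753848 12.50345372]
[0.4418823  0.33697582 0.0840692 ] [-2.84062232 -2.59050834 12.99284961]
62.7917
```

View pics/k_s.png

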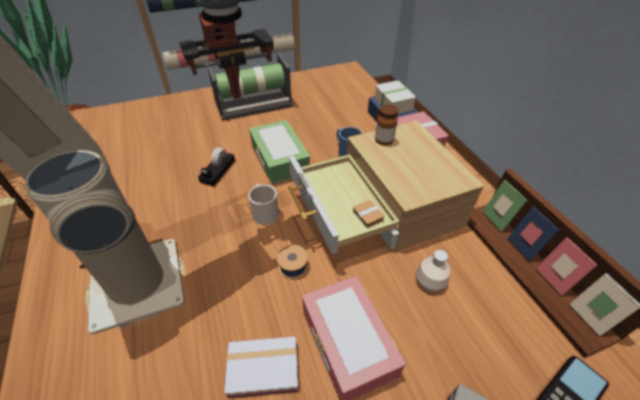

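View pics/k_t.png

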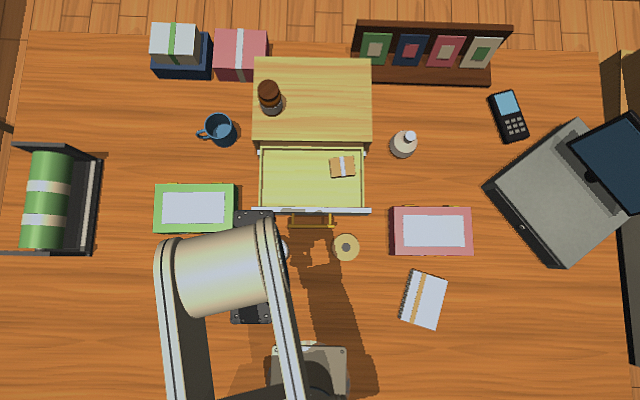

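Both lids stopped at z = 0.084, which is the shut height, so the tongues have passed the rollers. Now I'll push the drawer home by its handle.

Run:
```python
from h import *
q=down(.03); a=.028
command_gripper(.27)
move_pose([.4495,.0002,.30],q)
im,c=snap("wrist","l_w")
movel([.4495,.0002,.18],v=.2)
print(movel([.4495,.0002,.1155],v=.08,until_force=10))
command_gripper(0); print(get_grip_width())
d=.20
print(movel([.4495+d*np.cos(a),.0002+d*np.sin(a),.1155],v=.08,until_force=18),get_tcp_pos(),get_ft_force())
p=get_tcp_pos()
print(movel([p[0]+.01,p[1],p[2]],v=.03,until_force=25),get_tcp_pos(),get_grip_width())
command_gripper(.27); 
p=get_tcp_pos(); movel([p[0],p[1],.26],v=.15)
move_pose([.38,0,.42],q)
print(get_time())
snap("wrist","m_w");snap("top","m_t");snap("side","m_s")
```

```text
False
0.11999376747699268
True [0.62913645 0.00406627 0.11585035] [-2.59033818  0.22390411  6.65021662]
True [0.62899817 0.00401065 0.11581454] 0.1155558072996736
73.125
```

View pics/m_w.png

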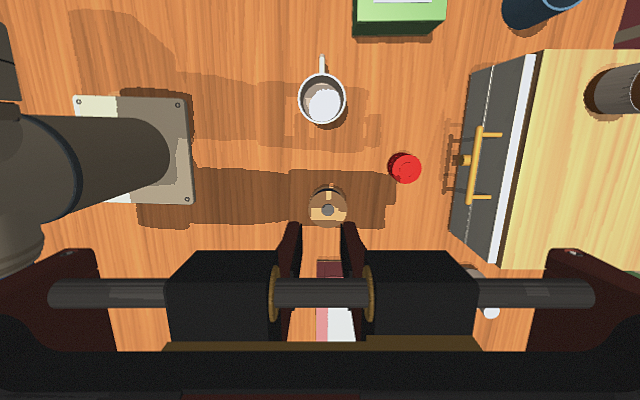

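View pics/m_s.png

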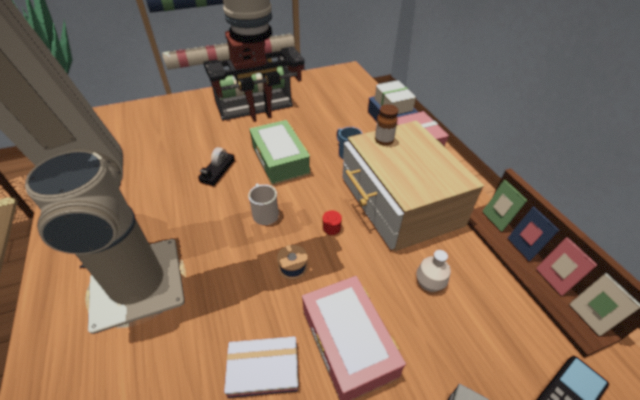

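The drawer travelled 0.1795 m from its stop, so it is home. Last check is that the lids are held shut: triangulate their front corners from the top and side views.

Run:
```python
from h import *
s=cv2.imread("pics/m_s.png"); t=cv2.imread("pics/m_t.png")
def cr(im,x0,y0,w,h,f): return cv2.resize(im[y0:y0+h,x0:x0+w],(w*f,h*f),interpolation=cv2.INTER_CUBIC)
o=np.vstack([np.hstack([cr(s,235,110,95,75,4),cr(t,140,170,105,75,4)]),np.hstack([cr(s,290,270,95*4//3,100,3)[:,:380],cr(t,380,195,140,100,3)])])
cv2.imwrite("pics/n.png",o)
for nm,(cx,cy,a) in dict(g=(.4958,.3387,.035),p=(.45,-.351,.022)).items():
  for z in (.084,.098):
    P=[[cx-.0705*np.cos(a)-s_*np.sin(a),cy-.0705*np.sin(a)+s_*np.cos(a),z] for s_ in(-.113,.113)]
    print(nm,z,"side",proj("side",P).round(1).tolist(),"top",proj("top",P).round(1).tolist())
```

```text
Traceback (most recent call last):
ValueError: all the input array dimensions except for the concatenation axis must match exactly, but along dimension 1, the array at index 0 has size 800 and the array at index 1 has size 798
```

Run:
```python
from h import *
command_gripper(0)
for x,y in [(.396,-.352),(.442,.337)]:
    move_pose([x,y,.25],down(.03)); movel([x,y,.115],v=.2)
    print(movel([x,y,.078],v=.02,until_force=3),get_tcp_pos()[2],get_ft_force())
    movel([x,y,.36],v=.25)
    move_pose([.42,y/4,.36],down(.03))
move_pose([.38,0,.42],down(.03))
snap("top","o_t"); s,_=snap("side","o_s")
def cr(im,x0,y0,w,h,f): return cv2.resize(im[y0:y0+h,x0:x0+w],(w*f,h*f),interpolation=cv2.INTER_CUBIC)
cv2.imwrite("pics/o.png",np.hstack([cr(s,235,110,90,120,4),cr(s,290,270,115,120,4)[:480]])[:,:800])
print(get_time())
```

```text
True 0.08424285201616849 [-1.03981183  0.9272001   5.82073456]
True 0.08424923274976029 [-0.79970209 -0.60353924  5.77457941]
86.4583
```

View pics/o.png

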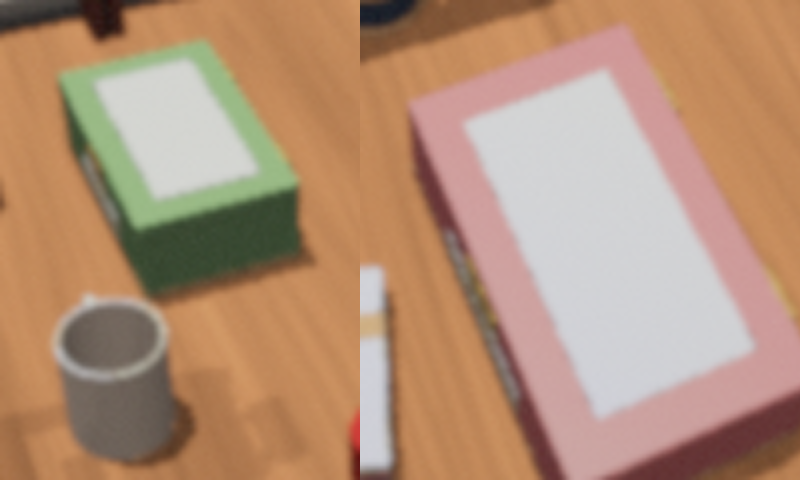

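View pics/o_t.png

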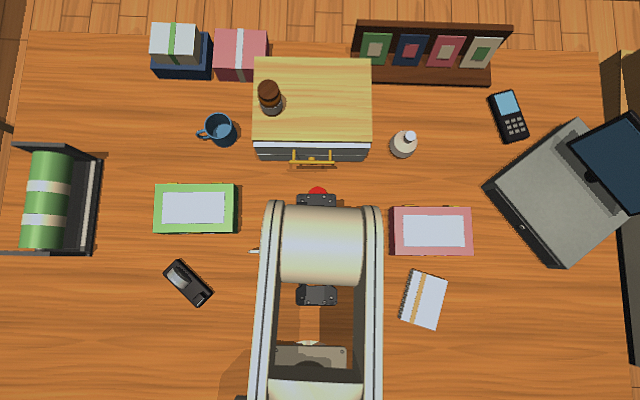

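Both lids, touched lightly, are at 0.084 m (they would be at about 0.097 m if ajar). The drawer is shut, the other goods are where they were, and the robot is touching nothing.

Run:
```python
from h import *
job_done(); print(get_time())
```

```text
the job is handed in; nothing more can be done
the job is handed in; nothing more can be done
```

The job is done and was handed in at about 86 s of the 210 s allowed.

**What I did**
- Pulled the upper drawer to its stop.
- Put the one green tin in the green chest and the two pink tins in the pink chest. Only three tins were there today.
- Pressed both lids shut and pushed the drawer home, with the carton still in it. I left the red look-alike on the counter alone.

**Last checks**
- **Drawer:** it hit a firm stop at both ends, with 0.1795 m of travel between them.
- **Tins:** each touched down at the height expected for the chest floor, and all three showed inside their chests before the lids were closed.
- **Lids:** a light touch found both front edges at 0.084 m, which is the shut height.
- **Other goods:** nothing looked out of place in the last top and side views. The arm hid part of the counter in the top view.

The first attempt at a picture check of the lids failed on a script error, so I used the touch check instead. The wrist and top cameras differed by about 3–8 mm in y, which did not affect the grasps.

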